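# Probe the control module's test points

### The arm

A 7-joint arm with a two-finger parallel gripper is mounted at the origin on the work surface. World frame = base frame: x ahead of the robot, y to its left, z up, the work surface at z = 0. Lengths are in m, angles in degrees, forces in N, time in s.
With the tool pointing down it reaches from about 0.425 to 0.875 m from the base axis. Payload 4.7 kg.
Tool frame: the origin (TCP) lies midway between the tips of the shut fingers; the grasp point (between the pads) lies env.grip_point_offset behind it (env.grip_point_offset is the distance from the TCP to the grasp point, in m); z points along the fingers, y is the line along which they close (so a half turn about z gives the same grasp; the last joint's range is limited). The gripper opens to 87 mm and grips with 3 to 60 N. Pads are 19 mm wide; open, the fingers measure 117 mm over their backs; the gripper's body (75 mm by 190 mm) begins 51 mm behind the grasp point.
Start: joints at [-70.869, 18.392, -4.016, 83.108, 1.295, 78.541, -3.26], TCP at [0.204, 0.617, 0.193] pointing down, gripper open.
Joint ranges: [-163.93, 163.93], [-17.29, 119.83], [-79.2, 71.16], [3.27, 140.29], [-89.18, 269.18], [5.43, 117.66], [-154.24, 154.24]. Speed limits (degrees/s): [147.25, 147.25, 180, 180, 180, 180, 180].

### API

Orientations are given as [roll, pitch, yaw] about the fixed x, y, z axes, in that order (R = Rz(yaw) Ry(pitch) Rx(roll)).
In Python, from cell import env gives the robot as it stands.
- The arm moves only by the shell command python3 -m creep 'ROWS' [FORCE]. ROWS is a JSON object of lists of equal length, an entry for each row: "translation": the shift along the tool's x, y, z in units of 0.08 m (1.0 is 0.08 m), a list of three; "turn": the turn, a rotation vector about the tool's x, y, z in units of 180 degrees (1.0 is 180 degrees), a list of three; "grip": the opening, from 0 (shut) to 1 (fully open). In form: {"translation": [[x, y, z], ...], "turn": [[ax, ay, az], ...], "grip": [grip, ...]}. A call has 1 to 5 rows; each row shifts and turns the commanded pose from where the row before left it, along the tool's axes as they then stand; what a row does not reach is not made up. A row lasts 1/8 s, in which the tool goes at most 62.5 mm and 10.7 degrees, less where a joint would pass 70% of its speed; a pose out of reach is approached as far as the arm can. A call with a number of a shift or a turn outside -1 to 1 is refused whole. A call with a gripper value outside its range is refused whole. The fingers move at their own pace and stop on an object; FORCE is the grip in N (left out, the last holds). Time passes only in rows, so rows that do not move let the fingers close. It gives the time, the measured TCP pose, the force, the opening and the grip force at its end, in the units of the state.
- env.get_obs(): the state, without advancing time (a new reading comes with each control period).
- env.read_camera(name): name is "side" or "top" or "wrist"; returns a dict with "frame" (420x560x3 uint8, red, green, blue), "z_map" (420x560 float32, m along the optical axis (not along the pixel's ray), 0 where there is no reading), "K" (3x3 intrinsics, pixels), "rvec" (rotation vector, rad) and "tvec" (3), from world to camera coordinates, as OpenCV has them. Camera axes: x right, y down, z forward; pixel columns grow to the right and rows downward; lengths in m; the calibration is good to about 2 mm. The wrist camera is an equidistant fisheye: a pixel r from the principal point sees the ray r / f radians off the axis. A picture is of the moment at which its call begins.
- env.sign_off(): hands the job in; it is judged then, once.
The state is a dict: "time_s": time; "qpos": joint angles; "joint_velocities": joint speeds; "effort": joint torques, N m; "tool_pos": TCP position; "tool_rot": TCP orientation; "force": force on the tool from outside, world axes, zero at the start; "wrist_torque": the same for the moment, N m; "grip_width": finger opening in m; "grasp_force": force on a finger pad.
Only numpy, scipy, OpenCV 4.12 (cv2) and the standard library are available. Lean on these libraries where they do the work, as an engineer would, in place of code of your own. Each camera call takes 0.05 s, during which the arm holds its last target. There are 200 camera calls.

### The job

Take the pen tester out of its rest and press its tip onto the brass contact of the red test point, then the yellow one, then the blue one on the control module, each time until the contact sinks a little, and hold it there for about half a second. Then put the tester back upright in its rest, with its stem in the slot and its finger guard sitting on the cheeks, and let go. Leave the reel, the parts bin and the screwdriver where they are.

Things in the scene. Friction and masses are not known exactly. Their poses are not given: they have to be found in the camera images.
- tester_grip (a point): Loose pen-shaped tester, upright, tip down, in its rest. This point: centre of its orange handle, a square bar 26 x 26 mm, 82 mm tall (41 mm above and below this point), gripped across two opposite flat sides. z up the pen; x and y square to the flat sides. Below the handle: finger guard, black stem, steel tip, whose end is 108 mm below this point. About 0.12 kg.
- tester_tip (a point): The end of the tester's steel tip (6 mm across), 108 mm below the handle's centre on the pen's axis. Above the 26 mm steel tip is a black stem 14 mm across, up to the guard.
- tester_guard (a point): Centre of the underside of the tester's round orange finger guard (40 mm across, 6 mm thick, right under the handle): 60 mm above the end of the tip, 48 mm below the handle's centre.
- rest_seat (a point): Fixed aluminium tester rest. This point: mid-slot, half-way along the two cheeks, level with their tops, 75 mm above the table; x along the slot. The 70 mm long, 22 mm thick cheeks leave a 26 mm slot, open at top and front (-x), with an 8 mm wall behind, on a dark 100 x 100 mm foot. With the guard sitting on the cheeks the tip hangs 15 mm clear of the table.
- module: Fixed control module with its cover off, a grey box 180 (x) x 200 (y) mm with a green board on top 40 mm above the table; origin under its centre on the table. It carries the three coloured test points on its board, in any arrangement; nothing else on it stands taller than 54 mm above the table.
- reel: bystander: empty white plastic reel lying flat, 100 mm across, 46 mm tall; origin at the centre of its underside
- parts_bin: bystander: open blue parts bin 110 x 130 mm, 60 mm tall; origin at the centre of its underside
- screwdriver: bystander: screwdriver with a red handle lying on the table, about 200 mm long along its x axis
- red_top (a point): Centre of the top face of the red test point: a round brass spring contact, 18 mm across, standing up 6 mm out of a red plastic square 36 x 36 mm and 6 mm thick on the module's board. Top face about 52 mm above the table when not pressed. This point sinks with the contact.
- red_contact (a joint): how far the red test point's brass contact is pushed straight down: 0 m up, 0.005 m at its stop; starts to sink at about 1.5 N, 4 N at the stop; springs back by itself
- yellow_top (a point): Centre of the top face of the yellow test point: a round brass spring contact, 18 mm across, standing up 6 mm out of a yellow plastic square 36 x 36 mm and 6 mm thick on the module's board. Top face about 52 mm above the table when not pressed. This point sinks with the contact.
- yellow_contact (a joint): how far the yellow test point's brass contact is pushed straight down: 0 m up, 0.005 m at its stop; starts to sink at about 1.5 N, 4 N at the stop; springs back by itself
- blue_top (a point): Centre of the top face of the blue test point: a round brass spring contact, 18 mm across, standing up 6 mm out of a blue plastic square 36 x 36 mm and 6 mm thick on the module's board. Top face about 52 mm above the table when not pressed. This point sinks with the contact.
- blue_contact (a joint): how far the blue test point's brass contact is pushed straight down: 0 m up, 0.005 m at its stop; starts to sink at about 1.5 N, 4 N at the stop; springs back by itself
- tester: the same tester again: its origin at the end of its tip, z up the pen
Not all that is in view belongs to the job. Leave any brown or pink look-alike of the part that bears rest_seat alone.

How it is judged:
By the outcome, as a careful person would: the job done as asked, in the order asked, and still so for the second after the job is handed in, with the robot touching nothing.
It also fails if it takes over 58 s, if anything falls off the work surface, if the arm or the gripper's body presses on something with over 40 N, if the wrist force passes 120 N, or if a joint passes its speed limit or range.

## Working session

There is one attempt and no reset: what is moved stays moved. The work goes in short steps, Python scripts to look and compute and a shell command to move; the robot and the scene stay as the last step left them, time stands still between calls to the robot, and variables do not carry over. Pictures are saved under pics/ and viewed, at most 10 in all, crops included, and the job is handed in when it is done.

```bash
ls; mkdir -p pics; python3 - <<'E'
from cell import env
import cv2,numpy as np
o=env.get_obs();print(o['time_s'],o['tool_pos'],o['tool_rot'],o['grip_width'],env.grip_point_offset)
for n in ('top','side'):
    c=env.read_camera(n);cv2.imwrite(f'pics/{n}1.png',cv2.cvtColor(c['frame'],cv2.COLOR_RGB2BGR));np.savez(f'{n}1.npz',**c)
    print(n,c['K'].tolist(),c['rvec'],c['tvec'])
E
```

```text
pics
0.0 [0.20425267 0.6164214  0.19194801] [-1.79889554e+02  7.77559225e-03  1.61676339e+02] 0.08728571715066359 0.0187
top [[465.91410182737394, 0.0, 278.8645434498142], [0.0, 465.91410182737394, 204.4714819917598], [0.0, 0.0, 1.0]] [ 2.20367754 -2.16906577  0.07023773] [-0.0216003   0.57773841  1.28976246]
side [[514.5134994149387, 0.0, 279.7629855771447], [0.0, 514.5134994149387, 206.67249658690505], [0.0, 0.0, 1.0]] [ 2.19207489 -0.11132173  0.03666391] [-0.57895998  0.1236021   1.35801998]
```

View pics/top1.png

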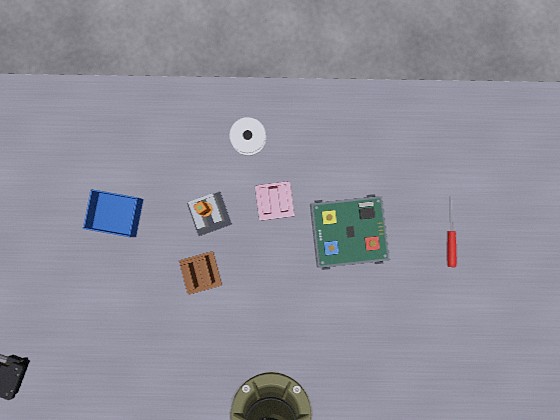

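View pics/side1.png

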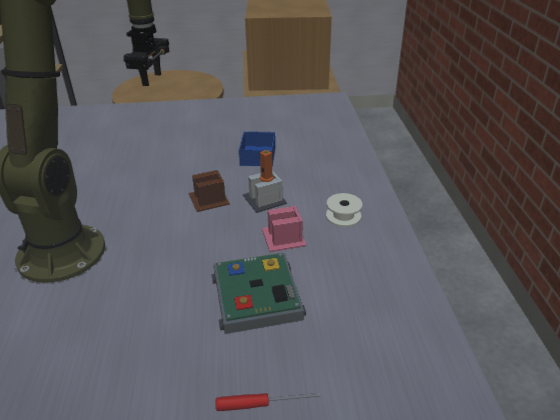

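Top view: tester (orange) at (203,208) in the grey rest; look-alikes are the brown rest (200,272) and pink rest (275,200). Test points: yellow (330,217), blue (331,248), red (372,243). The red screwdriver (451,248) could be mistaken for the red point, and the blue bin (114,213) for the blue one. I choose the grey rest and the coloured squares on the green board.

```bash
cat > h.py <<'E'
import numpy as np,cv2
def rays(c,px,fish=False):
    px=np.atleast_2d(px).astype(float);K=c['K'];R=cv2.Rodrigues(c['rvec'])[0]
    v=(px-[K[0,2],K[1,2]])/[K[0,0],K[1,1]]
    if fish:
        r=np.linalg.norm(v,axis=1,keepdims=True)+1e-12
        d=np.hstack([v/r*np.sin(r),np.cos(r)])
    else: d=np.hstack([v,np.ones((len(v),1))])
    return (-R.T@c['tvec'].ravel()),d@R
def onplane(c,px,z,fish=False):
    o,d=rays(c,px,fish);return o+d*((z-o[2])/d[:,2])[:,None]
def cloud(c,fish=False):
    h,w=c['z_map'].shape;u,v=np.meshgrid(np.arange(w),np.arange(h))
    K=c['K'];R=cv2.Rodrigues(c['rvec'])[0]
    x=np.stack([(u-K[0,2])/K[0,0],(v-K[1,2])/K[1,1]],-1)
    if fish:
        r=np.linalg.norm(x,axis=-1,keepdims=True)+1e-12;x=x/r*np.tan(r)
    P=np.concatenate([x,np.ones((h,w,1))],-1)*c['z_map'][...,None]
    return (P-c['tvec'].ravel())@R
def hsv(c): return cv2.cvtColor(c['frame'],cv2.COLOR_RGB2HSV)
E
python3 - <<'E'
import numpy as np,cv2
from h import *
c=dict(np.load('top1.npz'));H=hsv(c);P=cloud(c)
def blob(lo,hi,box,z,name):
    x0,y0,x1,y1=box;m=cv2.inRange(H,np.array(lo),np.array(hi));k=np.zeros_like(m);k[y0:y1,x0:x1]=m[y0:y1,x0:x1]
    pts=np.argwhere(k)[:,::-1];r=cv2.minAreaRect(pts.astype(np.float32))
    w=onplane(c,[r[0]],z)[0];b=onplane(c,cv2.boxPoints(r),z);e=b[1]-b[0];e2=b[2]-b[1]
    zz=P[...,2][k>0];print(name,len(pts),np.round(r[0],1),'w',np.round(w,4),'sizes',np.round([np.hypot(*e[:2]),np.hypot(*e2[:2])],3),'ang',round(np.degrees(np.arctan2(e[1],e[0])),1),'z med/max',np.round([np.median(zz),np.percentile(zz,95)],3))
blob([20,120,120],[35,255,255],(318,205,345,230),.046,'yellow')
blob([100,100,100],[125,255,255],(318,235,345,260),.046,'blue')
m=[0,150,120]
blob(m,[8,255,255],(360,230,388,255),.046,'red')
# pen top by height
k=(P[...,2]>.15)&(P[...,2]<.18);k[:, :180]=0;k[:,240:]=0;k[:190]=0;k[260:]=0
q=np.argwhere(k)[:,::-1];print('pen top px',len(q),q.mean(0),P[k].mean(0)); r=cv2.minAreaRect(P[k][:,:2].astype(np.float32));print(r)
k=(P[...,2]>.065)&(P[...,2]<.085);k[:, :180]=0;k[:,240:]=0;k[:190]=0;k[245:]=0
print('cheeks',k.sum(),cv2.minAreaRect(P[k][:,:2].astype(np.float32)))
big=lambda f,b,s:cv2.resize(cv2.cvtColor(f[b[1]:b[3],b[0]:b[2]],cv2.COLOR_RGB2BGR),None,fx=s,fy=s,interpolation=cv2.INTER_CUBIC)
s=dict(np.load('side1.npz'))
a=big(c['frame'],(175,180,240,240),6);b=big(s['frame'],(235,140,300,215),5)
h=max(a.shape[0],b.shape[0]);pad=lambda i:np.vstack([i,np.zeros((h-i.shape[0],i.shape[1],3),np.uint8)])
cv2.imwrite('pics/crop1.png',np.hstack([pad(a),pad(b)]))
E
```

```text
yellow 130 [328.8 217. ] w [ 0.544  -0.1501  0.046 ] sizes [0.036 0.035] ang -82.8 z med/max [0.046 0.053]
blue 146 [331.  247.5] w [ 0.4606 -0.1569  0.046 ] sizes [0.038 0.036] ang -81.0 z med/max [0.045 0.05 ]
red 9 [371.7 242.7] w [ 0.4756 -0.2681  0.046 ] sizes [0.035 0.032] ang -84.3 z med/max [0.043 0.047]
pen top px 111 [199.23423423 207.08108108] [0.55879874 0.18622182 0.162212  ]
((0.5589180588722229, 0.18661601841449738), (0.026004470884799957, 0.02556171454489231), 35.72378921508789)
cheeks 497 ((0.5545184016227722, 0.18808233737945557), (0.07874748110771179, 0.07025662809610367), 20.44576072692871)
```

View pics/crop1.png

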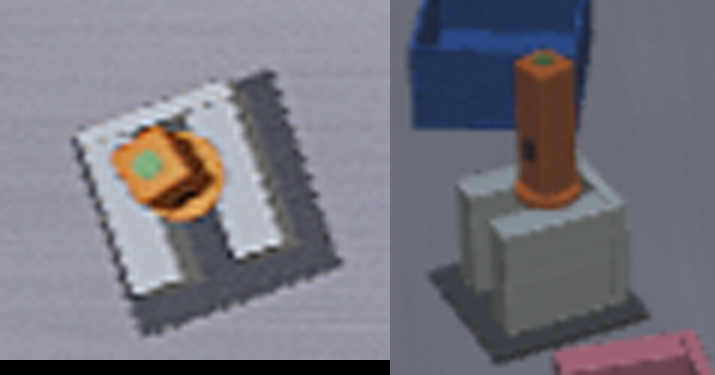

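The crop shows the tester standing in the grey rest, nearer the back wall, its handle turned about 36° with the slot at about 20°. The sizes check: 26 x 26 top at z = 0.162, and cheeks plus wall 79 x 70. So I start moving.

```bash
cat >> h.py <<'E'
from scipy.spatial.transform import Rotation as Ro
def go(env,target,yaw=None):
    "units in tool axes from the measured pose to target TCP"
    o=env.get_obs();R=Ro.from_euler('xyz',o['tool_rot'],degrees=True)
    d=R.inv().apply(np.array(target)-o['tool_pos'])/.08
    t=None if yaw is None else (R.inv()*Ro.from_euler('xyz',[180,0,yaw],degrees=True)).as_rotvec(degrees=True)/180
    print('t',round(o['time_s'],2),'tcp',o['tool_pos'].round(4),'rot',np.round(o['tool_rot'],2),'F',np.round(o['force'],2),'grip',round(o['grip_width'],4),'-> shift',d.round(3),'turn',None if t is None else t.round(4))
E
python3 -m creep '{"translation":[[0,0,0],[0,0,0],[0,0,0],[0,0,0]],"turn":[[0,0,0.05],[0,0,0.05],[0,0,0.05],[0,0,0.05]],"grip":[1,1,1,1]}' 30
python3 -m creep '{"translation":[[-0.695,0.046,0],[-0.695,0.046,0],[-0.695,0.046,0],[-0.695,0.046,0],[-0.695,0.046,0]],"turn":[[0,0,0],[0,0,0],[0,0,0],[0,0,0],[0,0,0]],"grip":[1,1,1,1,1]}'
python3 -m creep '{"translation":[[-0.695,0.046,0],[-0.695,0.046,0],[-0.695,0.046,0],[-0.695,0.046,0],[-0.695,0.046,0]],"turn":[[0,0,0],[0,0,0],[0,0,0],[0,0,0],[0,0,0]],"grip":[1,1,1,1,1]}'
python3 -m creep '{"translation":[[0,0,0]],"turn":[[0,0,0]],"grip":[1]}'
python3 - <<'E'
from cell import env
from h import *
go(env,[.5588,.1864,.104],125.7)
c=env.read_camera('wrist');np.savez('w1.npz',**c);cv2.imwrite('pics/w1.png',cv2.cvtColor(c['frame'],cv2.COLOR_RGB2BGR))
E
```

```text
time_s: 0.6
tool_pos: [0.2043, 0.6167, 0.1924]
tool_rot: [-179.9, 0.0, 125.4]
force: [0.3, 0.0, 0.2]
grip_width: 0.0871
grasp_force: 0.0
time_s: 1.23
tool_pos: [0.3823, 0.4002, 0.1928]
tool_rot: [-180.0, 0.0, 125.7]
force: [0.5, 1.2, -0.8]
grip_width: 0.087
grasp_force: 0.0
time_s: 1.85
tool_pos: [0.5592, 0.1854, 0.1928]
tool_rot: [-180.0, -0.0, 125.7]
force: [-0.3, 0.2, -0.6]
grip_width: 0.0866
grasp_force: 0.0
time_s: 1.98
tool_pos: [0.5611, 0.1805, 0.1927]
tool_rot: [-179.9, 0.2, 125.1]
force: [0.3, 0.9, -1.0]
grip_width: 0.0869
grasp_force: 0.0
t 1.98 tcp [0.5611 0.1805 0.1927] rot [-179.94    0.18  125.13] F [ 0.35  0.89 -1.01] grip 0.0869 -> shift [0.08  0.02  1.109] turn [-0.0004  0.001  -0.0032]
```

View pics/w1.png

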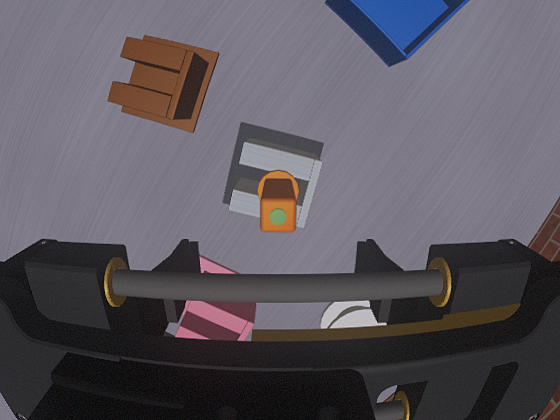

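The wrist view shows the handle top at (278,218), square to the fingers and midway between them (188 to 368). I'll measure it once more from here.

```bash
python3 - <<'E'
from cell import env
from h import *
c=dict(np.load('w1.npz'));P=cloud(c,True)
k=np.zeros(P.shape[:2],bool);k[190:240,255:300]=1;k&=(P[...,2]>.155)&(P[...,2]<.17)
q=P[k];print(k.sum(),q.mean(0),cv2.minAreaRect(q[:,:2].astype(np.float32)))
k=np.zeros(P.shape[:2],bool);k[115:235,215:330]=1;k&=(P[...,2]>.068)&(P[...,2]<.0775)
q=P[k];print(k.sum(),q.mean(0),cv2.minAreaRect(q[:,:2].astype(np.float32)))
go(env,[.5588,.1864,.104],125.7)
E
```

```text
1278 [0.55809588 0.18651607 0.16292201] ((0.5588310360908508, 0.18571346998214722), (0.025948919355869293, 0.025729941204190254), 34.4388542175293)
2960 [0.55097963 0.19357994 0.07503728] ((0.5544273257255554, 0.1862141191959381), (0.07852388918399811, 0.07110883295536041), 21.145530700683594)
t 2.02 tcp [0.5594 0.1842 0.1926] rot [-1.7994e+02  3.0000e-02  1.2539e+02] F [ 0.88  0.17 -0.06] grip 0.0871 -> shift [0.028 0.012 1.107] turn [-0.0003  0.0002 -0.0017]
```

```bash
python3 -m creep '{"translation":[[0.02,0.01,0.3],[0,0,0.4],[0,0,0.3],[0,0,0.1],[0,0,0]],"turn":[[0,0,0],[0,0,0],[0,0,0],[0,0,0],[0,0,0]],"grip":[1,1,1,1,1]}' 30
python3 -m creep '{"translation":[[0,0,0],[0,0,0],[0,0,0],[0,0,0],[0,0,0]],"turn":[[0,0,0],[0,0,0],[0,0,0],[0,0,0],[0,0,0]],"grip":[0,0,0,0,0]}' 30
python3 -m creep '{"translation":[[0,0,0],[0,0,0],[0,0,0]],"turn":[[0,0,0],[0,0,0],[0,0,0]],"grip":[0,0,0]}' 30
```

```text
time_s: 2.65
tool_pos: [0.5576, 0.1896, 0.105]
tool_rot: [-180.0, -0.0, 125.8]
force: [-0.8, 0.2, 0.5]
grip_width: 0.0874
grasp_force: 0.0
time_s: 3.28
tool_pos: [0.5583, 0.1886, 0.1051]
tool_rot: [180.0, -0.0, 125.7]
force: [0.1, 0.1, 0.6]
grip_width: 0.0451
grasp_force: 0.0
time_s: 3.65
tool_pos: [0.5582, 0.1886, 0.105]
tool_rot: [-180.0, -0.0, 125.7]
force: [0.1, -0.2, 0.2]
grip_width: 0.0263
grasp_force: 29.7
```

```bash
python3 -m creep '{"translation":[[0,0,-0.14],[0,0,-0.25],[0,0,-0.35],[0,0,-0.3],[0,0,-0.15]],"turn":[[0,0,0],[0,0,0],[0,0,0],[0,0,0],[0,0,0]],"grip":[0,0,0,0,0]}' 40
python3 -m creep '{"translation":[[-0.2,-0.21,0],[-0.35,-0.36,0],[-0.42,-0.435,0],[-0.42,-0.435,0],[-0.42,-0.435,0]],"turn":[[0,0,0],[0,0,0],[0,0,0],[0,0,0],[0,0,0]],"grip":[0,0,0,0,0]}'
python3 -m creep '{"translation":[[-0.42,-0.435,0],[-0.42,-0.435,0],[-0.42,-0.435,0],[-0.42,-0.435,0],[-0.35,-0.36,0]],"turn":[[0,0,0],[0,0,0],[0,0,0],[0,0,0],[0,0,0]],"grip":[0,0,0,0,0]}'
python3 -m creep '{"translation":[[-0.18,-0.19,0],[0,0,0],[0,0,0],[0,0,0],[0,0,0]],"turn":[[0,0,0],[0,0,0],[0,0,0],[0,0,0],[0,0,0]],"grip":[0,0,0,0,0]}'
python3 - <<'E'
from cell import env
from h import *
go(env,[.4756,-.2681,.2],125.7)
for n in ('wrist','top','side'):
    c=env.read_camera(n);np.savez(n+'2.npz',**c);cv2.imwrite(f'pics/{n}2.png',cv2.cvtColor(c['frame'],cv2.COLOR_RGB2BGR))
E
```

```text
time_s: 4.28
tool_pos: [0.559, 0.1888, 0.2024]
tool_rot: [179.8, 0.0, 125.7]
force: [1.0, 0.1, -0.1]
grip_width: 0.0257
grasp_force: 39.7
time_s: 4.9
tool_pos: [0.5188, -0.0199, 0.1989]
tool_rot: [-179.9, -0.1, 125.6]
force: [0.9, -0.1, -1.2]
grip_width: 0.0257
grasp_force: 39.7
time_s: 5.52
tool_pos: [0.4761, -0.2495, 0.1991]
tool_rot: [-179.9, -0.1, 125.5]
force: [0.8, 0.6, -1.5]
grip_width: 0.0258
grasp_force: 39.7
time_s: 6.15
tool_pos: [0.4755, -0.2659, 0.2002]
tool_rot: [180.0, -0.0, 125.8]
force: [0.1, 0.2, 0.2]
grip_width: 0.0256
grasp_force: 39.7
t 6.15 tcp [ 0.4755 -0.2659  0.2002] rot [ 1.7999e+02 -2.0000e-02  1.2578e+02] F [0.13 0.18 0.15] grip 0.0256 -> shift [-0.023 -0.015  0.002] turn [ 0.0001 -0.0001  0.0005]
```

View pics/wrist2.png

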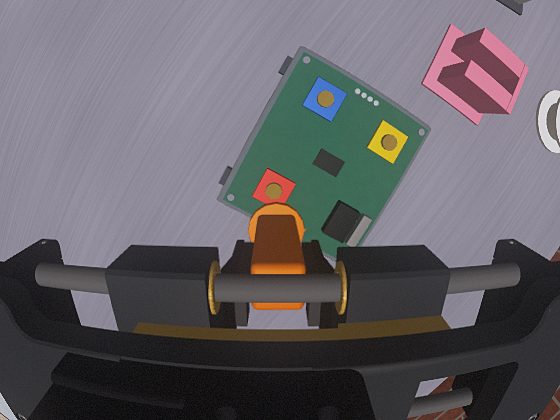

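View pics/side2.png

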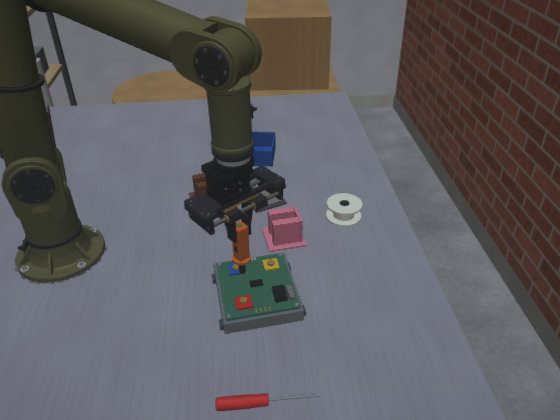

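Wrist view: blue disc (325,98), yellow (389,142), red (273,190), with the orange guard at (277,225). Side view: the tester is held upright, guard at (241,262), stem below it at (242,270).

```bash
python3 - <<'E'
from h import *
c=dict(np.load('wrist2.npz'));H=hsv(c);P=cloud(c,True)
def comp(m,seed):
    n,l,st,ce=cv2.connectedComponentsWithStats(m);i=min(range(1,n),key=lambda i:np.hypot(*(ce[i]-seed)) if st[i,4]>30 else 1e9);return l==i
for nm,s,lo,hi in (('red',(273,190),(0,150,120),(9,255,255)),('yellow',(389,142),(22,150,120),(33,255,255)),('blue',(325,98),(100,100,100),(125,255,255))):
    m=comp(cv2.inRange(H,lo,hi),s);q=np.argwhere(m)[:,::-1].astype(np.float32)
    w=onplane(c,q,.046,True);r=cv2.minAreaRect(w[:,:2].astype(np.float32));print(nm,'square',np.round(r[0],4),np.round(r[1],4),round(r[2],1))
    # brass: hole inside the square's hull not square-coloured
    hull=np.zeros_like(H[...,0]);cv2.fillConvexPoly(hull,cv2.convexHull(q.astype(np.int32)),1)
    k=cv2.erode(hull,np.ones((3,3)))&(~m).astype(np.uint8);k=comp(cv2.morphologyEx(k,cv2.MORPH_OPEN,np.ones((3,3))),s);kk=np.argwhere(k)[:,::-1]
    w=onplane(c,kk,.052,True);print('  disc px',kk.mean(0).round(1),'w',w.mean(0).round(4),'size',np.ptp(w[:,:2],axis=0).round(4),'z',np.median(P[k][:,2]).round(4))
# pen: handle/guard points from wrist depth
m=cv2.inRange(H,(5,120,60),(20,255,255))>0;b=np.zeros_like(m);b[200:320,240:315]=1;m&=b
z=P[...,2][m];print('orange z hist',np.histogram(z,bins=np.arange(.14,.28,.01)))
g=P[m&(abs(P[...,2]-.176)<.004)];e=g[:,:2]
if len(e)>20: print('guard fit',cv2.minEnclosingCircle(e.astype(np.float32)))
s=dict(np.load('side2.npz'));S=cloud(s);
k=np.zeros(S.shape[:2],bool);k[215:280,225:258]=1
k&=(abs(S[...,0]-.475)<.04)&(abs(S[...,1]+.266)<.05)
for a in np.arange(.10,.25,.01):
    q=S[k&(abs(S[...,2]-a)<.005)]
    if len(q): print(round(a,3),len(q),np.round([q[:,0].min(),q[:,0].max(),q[:,0].mean(),q[:,1].min(),q[:,1].max()],4))
E
```

```text
red square [ 0.474  -0.2699] [0.0358 0.0358] 7.1
  disc px [273.4 190.6] w [ 0.474  -0.2696  0.052 ] size [0.0171 0.0175] z 0.0522
yellow square [ 0.544  -0.1518] [0.0357 0.0358] 7.1
  disc px [388.6 141.9] w [ 0.5431 -0.1523  0.052 ] size [0.0176 0.0168] z 0.0519
blue square [ 0.46   -0.1582] [0.0362 0.0363] 7.2
  disc px [325.   98.5] w [ 0.46   -0.1585  0.052 ] size [0.0173 0.0179] z 0.052
orange z hist (array([   0,    0,    0,  750,  170,  190,  215,  256,  294,  352,  372,
       1253,    1,    0]), array([0.14, 0.15, 0.16, 0.17, 0.18, 0.19, 0.2 , 0.21, 0.22, 0.23, 0.24,
       0.25, 0.26, 0.27, 0.28]))
guard fit ((0.47684913873672485, -0.26839104294776917), 0.01999986730515957)
0.12 11 [ 0.4743  0.479   0.4766 -0.2727 -0.2689]
0.13 9 [ 0.475   0.4795  0.4772 -0.2739 -0.2695]
0.14 17 [ 0.4713  0.4821  0.4764 -0.2764 -0.27  ]
0.15 23 [ 0.4703  0.4828  0.4774 -0.2784 -0.2664]
0.16 10 [ 0.4723  0.4829  0.4773 -0.2765 -0.2728]
0.17 24 [ 0.4608  0.4962  0.4789 -0.2869 -0.2745]
0.18 109 [ 0.4591  0.4968  0.4777 -0.2888 -0.2594]
0.19 61 [ 0.462   0.4932  0.4772 -0.286  -0.2676]
0.2 56 [ 0.4612  0.4936  0.4778 -0.2862 -0.265 ]
0.21 66 [ 0.4614  0.4942  0.4779 -0.2877 -0.2644]
0.22 57 [ 0.4639  0.4947  0.4805 -0.2858 -0.2676]
0.23 62 [ 0.4531  0.4997  0.4804 -0.2873 -0.26  ]
0.24 97 [ 0.4533  0.5002  0.4773 -0.2881 -0.2599]
```

The guard circle fits at radius 20.0 mm, so the pen axis is at (0.4769, -0.2684), offset (+0.0013, -0.0023) from the TCP, with the tip 90 mm below. All three discs are at z = 0.052. Now I press red.

```bash
python3 -m creep '{"translation":[[0.006,-0.04,0.15],[0,0,0.3],[0,0,0.15],[0,0,0.06],[0,0,0]],"turn":[[0,0,0],[0,0,0],[0,0,0],[0,0,0],[0,0,0]],"grip":[0,0,0,0,0]}'
python3 -m creep '{"translation":[[0,0,0.04],[0,0,0.04],[0,0,0],[0,0,0]],"turn":[[0,0,0],[0,0,0],[0,0,0],[0,0,0]],"grip":[0,0,0,0]}'
python3 -c "
from cell import env
from h import *
go(env,[.4727,-.2674,.139],125.7)"
```

```text
time_s: 6.92
tool_pos: [0.4723, -0.2685, 0.1474]
tool_rot: [-180.0, -0.0, 125.7]
force: [-0.4, 0.2, -1.5]
grip_width: 0.0263
grasp_force: 39.7
time_s: 7.42
tool_pos: [0.4726, -0.2685, 0.1414]
tool_rot: [180.0, 0.0, 125.7]
force: [1.3, -0.4, 1.3]
grip_width: 0.0258
grasp_force: 39.7
t 7.42 tcp [ 0.4726 -0.2685  0.1414] rot [1.7997e+02 3.0000e-02 1.2568e+02] F [ 1.28 -0.35  1.3 ] grip 0.0258 -> shift [0.011 0.009 0.03 ] turn [ 0.0002  0.0002 -0.0001]
```

```bash
python3 -m creep '{"translation":[[0,0.005,0.03],[0,0,0],[0,0,0],[0,0,0],[0,0,0]],"turn":[[0,0,0],[0,0,0],[0,0,0],[0,0,0],[0,0,0]],"grip":[0,0,0,0,0]}'
python3 -m creep '{"translation":[[0,0,0],[0,0,0]],"turn":[[0,0,0],[0,0,0]],"grip":[0,0]}'
python3 - <<'E'
from cell import env
from h import *
go(env,[.4727,-.2674,.139],125.7)
c=env.read_camera('wrist');P=cloud(c,True);H=hsv(c);np.savez('wrist3.npz',**c)
m=cv2.inRange(H,(5,120,60),(20,255,255))>0;b=np.zeros_like(m);b[200:320,240:315]=1;m&=b
for a in (.115,.117,.119): 
  g=P[m&(abs(P[...,2]-a)<.003)];print(a,len(g),cv2.minEnclosingCircle(g[:,:2].astype(np.float32)) if len(g) else '')
g=P[m&(P[...,2]<.125)];print('guard top z',np.median(g[:,2]),'=> tip',np.median(g[:,2])-.066)
go(env,[.4727,-.2674,.139],125.7)
E
```

```text
time_s: 8.05
tool_pos: [0.4727, -0.2683, 0.1387]
tool_rot: [180.0, 0.0, 125.7]
force: [0.2, -0.1, 2.4]
grip_width: 0.0254
grasp_force: 39.7
time_s: 8.3
tool_pos: [0.4726, -0.2683, 0.1387]
tool_rot: [180.0, 0.0, 125.7]
force: [0.2, -0.7, 2.0]
grip_width: 0.0261
grasp_force: 39.7
t 8.3 tcp [ 0.4726 -0.2683  0.1387] rot [1.8000e+02 1.0000e-02 1.2568e+02] F [ 0.24 -0.67  1.97] grip 0.0261 -> shift [ 0.008  0.007 -0.004] turn [ 0.      0.     -0.0001]
0.115 719 ((0.4742100238800049, -0.27090758085250854), 0.01991082914173603)
0.117 681 ((0.4742346704006195, -0.27095434069633484), 0.01991836354136467)
0.119 111 ((0.47404026985168457, -0.2709088921546936), 0.01935385726392269)
guard top z 0.1150692770582297 => tip 0.04906927705822969
t 8.35 tcp [ 0.4726 -0.2682  0.1387] rot [1.7999e+02 1.0000e-02 1.2568e+02] F [-0.77 -1.37  1.83] grip 0.0259 -> shift [ 0.008  0.007 -0.004] turn [ 0.      0.     -0.0001]
```

Force about 2 N, guard height puts the tip at z = 0.049: red is pressed. I'll press slightly further and hold, then go to yellow.

```bash
python3 -m creep '{"translation":[[0,0,0.01],[0,0,0],[0,0,0],[0,0,0],[0,0,0]],"turn":[[0,0,0],[0,0,0],[0,0,0],[0,0,0],[0,0,0]],"grip":[0,0,0,0,0]}'
python3 -m creep '{"translation":[[0,0,-0.15],[0,0,-0.25],[0,0,0],[0.13,0.291,0],[0.22,0.495,0]],"turn":[[0,0,0],[0,0,0],[0,0,0],[0,0,0],[0,0,0]],"grip":[0,0,0,0,0]}'
python3 -m creep '{"translation":[[0.22,0.495,0],[0.13,0.29,0],[0,0,0],[0,0,0],[0,0,0]],"turn":[[0,0,0],[0,0,0],[0,0,0],[0,0,0],[0,0,0]],"grip":[0,0,0,0,0]}'
python3 -c "
from cell import env
from h import *
go(env,[.5420,-.1494,.138],125.7)"
```

```text
time_s: 8.98
tool_pos: [0.4726, -0.2682, 0.1379]
tool_rot: [180.0, 0.0, 125.7]
force: [-0.4, -1.3, 2.5]
grip_width: 0.0258
grasp_force: 39.7
time_s: 9.6
tool_pos: [0.5064, -0.2094, 0.1692]
tool_rot: [-180.0, -0.0, 125.5]
force: [0.9, 0.2, -0.5]
grip_width: 0.0259
grasp_force: 39.7
time_s: 10.22
tool_pos: [0.5412, -0.1509, 0.1697]
tool_rot: [-180.0, -0.0, 125.5]
force: [0.7, 0.3, -1.5]
grip_width: 0.0258
grasp_force: 39.7
t 10.22 tcp [ 0.5412 -0.1509  0.1697] rot [-1.7998e+02 -1.0000e-02  1.2554e+02] F [ 0.69  0.26 -1.51] grip 0.0258 -> shift [0.009 0.019 0.397] turn [-0.0001 -0.     -0.0009]
```

```bash
python3 -m creep '{"translation":[[0.009,0.018,0.15],[0,0,0.14],[0,0,0.06],[0,0,0.045],[0,0,0]],"turn":[[0,0,0],[0,0,0],[0,0,0],[0,0,0],[0,0,0]],"grip":[0,0,0,0,0]}'
python3 -m creep '{"translation":[[0,0,0],[0,0,0],[0,0,0],[0,0,0],[0,0,0]],"turn":[[0,0,0],[0,0,0],[0,0,0],[0,0,0],[0,0,0]],"grip":[0,0,0,0,0]}'
python3 - <<'E'
from cell import env
from h import *
go(env,[.5420,-.1494,.138],125.7)
c=env.read_camera('wrist');P=cloud(c,True);H=hsv(c)
m=cv2.inRange(H,(5,120,60),(20,255,255))>0;b=np.zeros_like(m);b[200:320,240:315]=1;m&=b
g=P[m&(abs(P[...,2]-.114)<.004)];print(len(g),cv2.minEnclosingCircle(g[:,:2].astype(np.float32)),'tip',np.median(g[:,2])-.066)
E
```

```text
time_s: 10.85
tool_pos: [0.5425, -0.1481, 0.1383]
tool_rot: [-180.0, -0.0, 125.7]
force: [-2.6, -0.2, 2.8]
grip_width: 0.0256
grasp_force: 39.7
time_s: 11.48
tool_pos: [0.5429, -0.148, 0.1383]
tool_rot: [180.0, 0.0, 125.7]
force: [-1.1, 0.5, 1.4]
grip_width: 0.026
grasp_force: 39.7
t 11.47 tcp [ 0.5429 -0.148   0.1383] rot [1.7999e+02 1.0000e-02 1.2568e+02] F [-1.06  0.47  1.39] grip 0.026 -> shift [-0.008 -0.02   0.004] turn [ 0.0001  0.0001 -0.0001]
747 ((0.5441250205039978, -0.15052810311317444), 0.019834214821457863) tip 0.04872013529287032
```

Yellow is sunk about 3 mm and the tip is within 2 mm of centre. I'll hold a little longer, then go to blue.

```bash
python3 -m creep '{"translation":[[0,0,0.005],[0,0,0],[0,0,0],[0,0,0],[0,0,0]],"turn":[[0,0,0],[0,0,0],[0,0,0],[0,0,0],[0,0,0]],"grip":[0,0,0,0,0]}'
python3 -m creep '{"translation":[[0,0,-0.15],[0,0,-0.25],[0,0,0],[0.13,-0.23,0],[0.2,-0.341,0]],"turn":[[0,0,0],[0,0,0],[0,0,0],[0,0,0],[0,0,0]],"grip":[0,0,0,0,0]}'
python3 -m creep '{"translation":[[0.2,-0.34,0],[0,0,0],[0,0,0],[0,0,0]],"turn":[[0,0,0],[0,0,0],[0,0,0],[0,0,0]],"grip":[0,0,0,0]}'
python3 -c "
from cell import env
from h import *
go(env,[.4588,-.1559,.138],125.7)"
```

```text
time_s: 12.15
tool_pos: [0.5428, -0.148, 0.1379]
tool_rot: [180.0, 0.0, 125.7]
force: [-0.5, 0.2, 2.8]
grip_width: 0.0259
grasp_force: 39.7
time_s: 12.78
tool_pos: [0.4898, -0.153, 0.169]
tool_rot: [-179.9, 0.0, 125.7]
force: [-1.2, 0.4, -0.8]
grip_width: 0.0254
grasp_force: 39.7
time_s: 13.28
tool_pos: [0.4596, -0.1558, 0.1697]
tool_rot: [-180.0, 0.0, 125.7]
force: [1.2, -0.1, -1.4]
grip_width: 0.0259
grasp_force: 39.7
t 13.28 tcp [ 0.4596 -0.1558  0.1697] rot [-1.7998e+02  3.0000e-02  1.2572e+02] F [ 1.22 -0.11 -1.39] grip 0.0259 -> shift [ 0.005 -0.009  0.397] turn [-0.0001  0.0002  0.0001]
```

```bash
python3 -m creep '{"translation":[[0,0,0.15],[0,0,0.14],[0,0,0.06],[0,0,0.05],[0,0,0]],"turn":[[0,0,0],[0,0,0],[0,0,0],[0,0,0],[0,0,0]],"grip":[0,0,0,0,0]}'
python3 -m creep '{"translation":[[0,0,0],[0,0,0],[0,0,0],[0,0,0],[0,0,0]],"turn":[[0,0,0],[0,0,0],[0,0,0],[0,0,0],[0,0,0]],"grip":[0,0,0,0,0]}'
python3 - <<'E'
from cell import env
from h import *
c=env.read_camera('wrist');P=cloud(c,True);H=hsv(c)
m=cv2.inRange(H,(5,120,60),(20,255,255))>0;b=np.zeros_like(m);b[200:320,240:315]=1;m&=b
g=P[m&(abs(P[...,2]-.114)<.004)];print(len(g),cv2.minEnclosingCircle(g[:,:2].astype(np.float32)),'tip',np.median(g[:,2])-.066)
go(env,[.4588,-.1559,.138],125.7)
E
python3 -m creep '{"translation":[[0,0,0],[0,0,0],[0,0,0]],"turn":[[0,0,0],[0,0,0],[0,0,0]],"grip":[0,0,0]}'
```

```text
time_s: 13.9
tool_pos: [0.4585, -0.1562, 0.1379]
tool_rot: [-180.0, -0.0, 125.7]
force: [-0.6, 0.0, 2.3]
grip_width: 0.0256
grasp_force: 39.7
time_s: 14.52
tool_pos: [0.459, -0.156, 0.1379]
tool_rot: [180.0, 0.0, 125.7]
force: [-1.2, -0.4, 3.3]
grip_width: 0.0258
grasp_force: 39.7
744 ((0.46014413237571716, -0.1586596518754959), 0.01996838115155697) tip 0.04826231938969369
t 14.57 tcp [ 0.4589 -0.156   0.1379] rot [179.99   0.   125.68] F [-1.02 -0.71  2.55] grip 0.0257 -> shift [ 0.002 -0.    -0.001] turn [ 0.      0.     -0.0001]
time_s: 14.95
tool_pos: [0.4589, -0.156, 0.1379]
tool_rot: [180.0, 0.0, 125.7]
force: [-2.5, 0.3, 2.2]
grip_width: 0.0257
grasp_force: 39.7
```

Blue is pressed and held, about 3.7 mm. Now back to the rest.

```bash
python3 -m creep '{"translation":[[0,0,-0.15],[0,0,-0.25],[0,0,-0.29],[0,0,-0.15],[0,0,0]],"turn":[[0,0,0],[0,0,0],[0,0,0],[0,0,0],[0,0,0]],"grip":[0,0,0,0,0]}'
python3 -m creep '{"translation":[[0.177,0.2145,0],[0.266,0.322,0],[0.3545,0.429,0],[0.3545,0.429,0],[0.3545,0.429,0]],"turn":[[0,0,0],[0,0,0],[0,0,0],[0,0,0],[0,0,0]],"grip":[0,0,0,0,0]}'
python3 -m creep '{"translation":[[0.3545,0.429,0],[0.3545,0.429,0],[0.3545,0.429,0],[0.266,0.322,0],[0,0,0]],"turn":[[0,0,0],[0,0,0],[0,0,0],[0,0,0],[0,0,0]],"grip":[0,0,0,0,0]}'
python3 -m creep '{"translation":[[0,0,0],[0,0,0],[0,0,0]],"turn":[[0,0,0],[0,0,0],[0,0,0]],"grip":[0,0,0]}'
python3 - <<'E'
from cell import env
from h import *
go(env,[.5494,.1884,.105],125.7)
c=env.read_camera('wrist');P=cloud(c,True);H=hsv(c);cv2.imwrite('pics/wrist4.png',cv2.cvtColor(c['frame'],cv2.COLOR_RGB2BGR))
m=cv2.inRange(H,(5,120,60),(20,255,255))>0;b=np.zeros_like(m);b[200:320,240:315]=1;m&=b
z=P[...,2][m];z0=np.percentile(z,5);g=P[m&(abs(P[...,2]-z0)<.005)];print(len(g),cv2.minEnclosingCircle(g[:,:2].astype(np.float32)),'tip',np.median(g[:,2])-.066)
go(env,[.5494,.1884,.105],125.7)
E
```

```text
time_s: 15.58
tool_pos: [0.4596, -0.1561, 0.2058]
tool_rot: [179.9, 0.1, 125.7]
force: [-1.0, -0.4, -0.4]
grip_width: 0.0257
grasp_force: 39.7
time_s: 16.2
tool_pos: [0.5067, 0.0283, 0.2039]
tool_rot: [-179.9, -0.0, 125.7]
force: [0.2, -1.1, -0.8]
grip_width: 0.0257
grasp_force: 39.7
time_s: 16.82
tool_pos: [0.5485, 0.192, 0.203]
tool_rot: [-179.9, -0.1, 126.0]
force: [0.3, -0.2, -1.2]
grip_width: 0.0258
grasp_force: 39.7
time_s: 17.2
tool_pos: [0.5497, 0.1873, 0.2052]
tool_rot: [180.0, 0.0, 125.6]
force: [0.4, 0.7, 0.3]
grip_width: 0.0255
grasp_force: 39.7
t 17.2 tcp [0.5497 0.1873 0.2052] rot [179.98   0.   125.58] F [0.39 0.73 0.31] grip 0.0255 -> shift [0.013 0.005 1.253] turn [ 0.0001  0.     -0.0007]
740 ((0.5511684417724609, 0.1847876012325287), 0.01992248184978962) tip 0.11556403883259003
t 17.25 tcp [0.5497 0.1876 0.2053] rot [179.97  -0.   125.6 ] F [-0.01  0.06 -1.  ] grip 0.0257 -> shift [0.01  0.003 1.254] turn [ 0.0001 -0.     -0.0005]
```

View pics/wrist4.png

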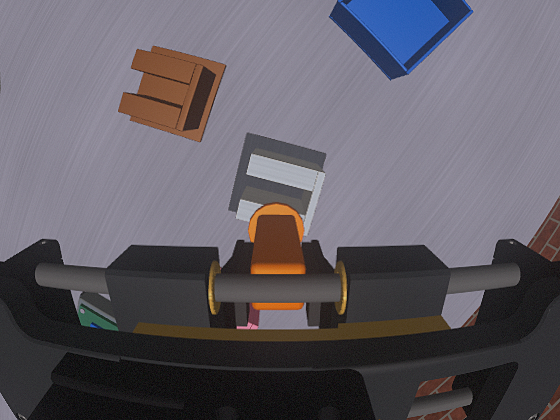

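The guard is at (277,225), above the slot of the grey rest and within about 1 mm of mid-slot. I'll lower it.

```bash
python3 -m creep '{"translation":[[0.01,0.003,0.2],[0,0,0.35],[0,0,0.35],[0,0,0.2],[0,0,0.08]],"turn":[[0,0,0],[0,0,0],[0,0,0],[0,0,0],[0,0,0]],"grip":[0,0,0,0,0]}'
python3 -m creep '{"translation":[[0,0,0.03],[0,0,0.03],[0,0,0],[0,0,0]],"turn":[[0,0,0],[0,0,0],[0,0,0],[0,0,0]],"grip":[0,0,0,0]}'
```

```text
time_s: 17.88
tool_pos: [0.5487, 0.189, 0.1094]
tool_rot: [-179.9, -0.0, 125.7]
force: [0.1, 0.9, 0.1]
grip_width: 0.0254
grasp_force: 39.7
time_s: 18.38
tool_pos: [0.5496, 0.1893, 0.1063]
tool_rot: [179.9, 0.0, 125.7]
force: [0.7, 0.3, -1.3]
grip_width: 0.026
grasp_force: 39.7
```

```bash
python3 -m creep '{"translation":[[0,0,0.012],[0,0,0.006],[0,0,0],[0,0,0]],"turn":[[0,0,0],[0,0,0],[0,0,0],[0,0,0]],"grip":[0,0,0,0]}'
```

```text
time_s: 18.88
tool_pos: [0.5496, 0.1893, 0.1049]
tool_rot: [180.0, 0.0, 125.7]
force: [-1.0, 0.0, 3.3]
grip_width: 0.0258
grasp_force: 39.7
```

Contact at 3.3 N: the guard is on the cheeks. I release, back off slowly upward and look.

```bash
python3 -m creep '{"translation":[[0,0,0],[0,0,0],[0,0,0],[0,0,0],[0,0,0]],"turn":[[0,0,0],[0,0,0],[0,0,0],[0,0,0],[0,0,0]],"grip":[0.5,0.7,0.9,0.9,0.9]}' 10
python3 -m creep '{"translation":[[0,0,0],[0,0,-0.2],[0,0,-0.5],[0,0,-0.6],[0,0,-0.3]],"turn":[[0,0,0],[0,0,0],[0,0,0],[0,0,0],[0,0,0]],"grip":[0.9,0.9,0.9,0.9,0.9]}'
python3 -m creep '{"translation":[[0.5,0,0],[0.7,0,0],[0.7,0,0],[0.5,0,0],[0,0,0]],"turn":[[0,0,0],[0,0,0],[0,0,0],[0,0,0],[0,0,0]],"grip":[0.9,0.9,0.9,0.9,0.9]}'
python3 - <<'E'
from cell import env
from h import *
c=env.read_camera('top');s=env.read_camera('side');w=env.read_camera('wrist')
P=cloud(c)
k=(P[...,2]>.15)&(P[...,2]<.18)&(abs(P[...,0]-.55)<.05)&(abs(P[...,1]-.186)<.04);q=P[k];print('pen top',k.sum(),q.mean(0) if k.any() else '',cv2.minAreaRect(q[:,:2].astype(np.float32)) if k.any() else '')
S=cloud(s)
for a in np.arange(.085,.165,.01):
    q=S[(abs(S[...,2]-a)<.005)&(abs(S[...,0]-.55)<.03)&(abs(S[...,1]-.186)<.03)]
    if len(q): print(round(a,3),len(q),np.round([q[:,0].mean(),q[:,1].mean()],4))
a=cv2.resize(s['frame'][130:230,180:320],None,fx=4,fy=4,interpolation=cv2.INTER_CUBIC)
cv2.imwrite('pics/end.png',cv2.cvtColor(a,cv2.COLOR_RGB2BGR));go(env,[.55,.186,.2])
E
```

```text
time_s: 19.5
tool_pos: [0.5493, 0.1892, 0.1044]
tool_rot: [180.0, -0.0, 125.7]
force: [-0.2, -0.1, 0.5]
grip_width: 0.0681
grasp_force: 0.0
time_s: 20.12
tool_pos: [0.5508, 0.1895, 0.2369]
tool_rot: [179.7, 0.1, 125.7]
force: [0.6, 0.6, -0.5]
grip_width: 0.0783
grasp_force: 0.0
time_s: 20.75
tool_pos: [0.4346, 0.3491, 0.2336]
tool_rot: [179.9, -0.1, 126.1]
force: [1.5, -0.4, -0.6]
grip_width: 0.0782
grasp_force: 0.0
pen top 113 [0.55111321 0.18726824 0.16176213] ((0.5516809225082397, 0.18797019124031067), (0.025789810344576836, 0.026056459173560143), 32.845924377441406)
0.085 50 [0.5525 0.1771]
0.095 39 [0.5523 0.1779]
0.105 33 [0.5533 0.1786]
0.115 32 [0.5523 0.1774]
0.125 37 [0.5509 0.1784]
0.135 35 [0.5515 0.1778]
0.145 37 [0.5523 0.1777]
0.155 38 [0.5516 0.1791]
t 20.9 tcp [0.4385 0.3441 0.2333] rot [1.7993e+02 5.0000e-02 1.2558e+02] F [ 0.96  0.41 -0.51] grip 0.0783 -> shift [-2.418 -0.017  0.418] turn None
```

View pics/end.png

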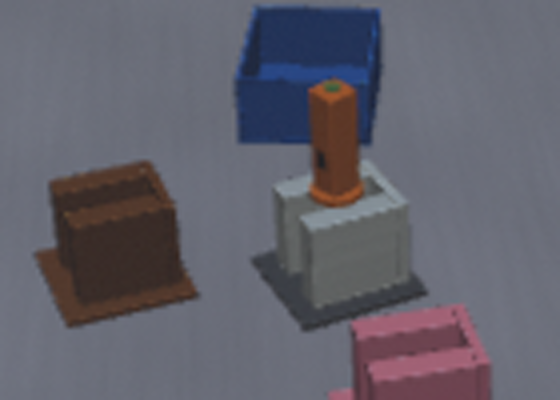

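The tester stands upright in the grey rest, guard on the cheeks at (337,193), mid-slot, with its top at z = 0.162 as before. The arm is clear.

```bash
python3 -m creep '{"translation":[[0,0,0],[0,0,0]],"turn":[[0,0,0],[0,0,0]],"grip":[0.9,0.9]}' >/dev/null; python3 -c "
from cell import env
print(env.sign_off())"
```

```text
the job is handed in; nothing more can be done
None
```

The job is handed in: the red, yellow and blue contacts were each pressed about 3–4 mm in that order and held for at least half a second, and the tester is back upright in its grey rest with the arm clear; the judge's verdict was not shown.

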